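# Zero the load indicator and compress the test spring by one turn of the hand wheel

## Robot

A 6-joint arm with a two-finger parallel gripper is mounted at the origin on the work surface. World frame = base frame: x ahead of the robot, y to its left, z up, the work surface at z = 0. Lengths are in mm, angles in rad, forces in N, time in s.
With the tool pointing down it reaches from about 275 to 1000 mm from the base axis. Payload 8.4 kg.
Tool frame: the origin (TCP) lies between the finger pads; the fingertips stand r.nose_length ahead of it and the grasp point (between the pads) lies 8 mm behind it (r.nose_length is the distance from the TCP to the fingertips, in mm); y points along the fingers, x is the direction in which the jaws open and shut, and the axes are right-handed (so a half turn about y gives the same grasp; the last joint's range is limited). The gripper opens to 85 mm and grips with 20 to 120 N. Pads are 22 mm wide; open, the fingers measure 114 mm over their backs; the gripper's body (76 mm by 85 mm) begins 54 mm behind the grasp point. The pads swing forward as they close: fully open they stand 13 mm farther back than shut.
Start: joints at [1.345, 0.353, 1.633, -0, 1.155, -0.002], TCP at [138.709, 609.416, 205.081] pointing down, gripper open.
Joint ranges: [-2.63, 2.63], [-0.92, 2.1], [0.06, 2.66], [-1.3, 4.44], [0, 2.69], [-3.02, 3.02]. Speed limits (rad/s): [2.22, 2.22, 2.79, 3.14, 3.14, 3.14].

## Interface

Orientations are given as [roll, pitch, yaw] about the fixed x, y, z axes, in that order (R = Rz(yaw) Ry(pitch) Rx(roll)).
In Python, from rig import r, cams, order gives the robot as it stands. The module is installed in compiled form; this text tells all that it offers.
- The arm moves only by the shell command python3 -m crank 'ROWS' [FORCE]. ROWS is JSON, a list of rows, each a list of 7 numbers: the turn, a rotation vector about the tool's x, y, z in degrees, then the shift along the tool's x, y, z in cm, then the opening, from -1 (shut) to 1 (fully open). A call has exactly 10 rows; each row shifts and turns the pose as measured when the row begins, along the tool's axes as they then stand; what a row does not reach is not made up. A row lasts 1/12 s, in which the tool goes at most 41.7 mm and 7.16 degrees, less where a joint would pass 70% of its speed; a pose out of reach is approached as far as the arm can. A call with a gripper value outside its range is refused whole. The fingers move at their own pace and stop on an object; FORCE is the grip in N (left out, the last holds). Time passes only in rows, so rows that do not move let the fingers close, or fill a call up. It gives the time, the measured TCP pose, the force and the opening at its end, in the units of the state.
- r.sense(): the state, without advancing time (a new reading comes with each control period).
- cams.grab_frame(name): name is "scene" or "top"; returns the picture (400x640x3 uint8, blue, green, red); there is no depth.
- cams.camera_info(name): a dict with "intrinsics" (3x3 intrinsics, pixels), "k1" (the pictures are not rectified: a ray, as slopes to the right and down, at radius r is drawn at 1 + k1 r^2 times it, then the intrinsics apply), "view" (4x4, takes a point from world to camera coordinates). Camera axes: x right, y up, looking along -z (the intrinsics and any distortion apply to the point x, -y, -z); pixel columns grow to the right and rows downward; lengths in mm; the calibration is good to about 2 mm. A picture is of the moment at which its call begins. camera_info takes no time and is no camera call.
- order.sign_off(): hands the job in, once; it reports no verdict.
The state is a dict: "clock": time; "qpos": joint angles; "qvel": joint speeds; "joint_efforts": joint torques, N m; "eef_pos": TCP position; "tcp_rot": TCP orientation; "contact_force": force on the tool from outside, world axes, zero at the start; "wrist_torque": the same for the moment, N m; "opening": opening from 0.0 (shut) to 1.0 (fully open).
Only numpy, scipy, OpenCV 4.12 (cv2) and the standard library are available. Lean on these libraries where they do the work, as an engineer would, in place of code of your own. Each camera call takes 0.05 s, during which the arm holds its last target.

## Task

A coil spring is being checked in the hand-wheel test stand. Zero the load indicator by pressing its round key fully down with a fingertip, before the wheel is moved, and let it come up again; then push the stand's hand wheel round by its upright handle, clockwise seen from above, through exactly one full turn, so that the handle stops where it began. Only push, never take the handle or anything else between the fingers, do not run well past the mark, and leave the things lying about where they are.

Things in the scene. Friction and masses are not known exactly. Their poses are not given: they have to be found in the camera images.
- stand: hand-wheel spring test stand, heavy and fixed; origin on the bench under the wheel axis, front to its -x. Grey base 185 x 150 mm, two steel columns and a leadscrew, crosshead, a coil spring between two round plates at the front, and a grey bridge at 238 mm that carries the level hand wheel. Nothing on it stands higher than the wheel except the wheel's handle.
- wheel_centre (a point): point on the hand wheel's vertical axis, half-way up its rim, 262 mm above the bench. The wheel is bright aluminium, 125 mm over all: rim a round bar 15 mm thick on a 55 mm radius (its top 270 mm above the bench), three spokes, hub 34 mm across whose nut reaches 272 mm.
- handle (a point): centre (half-way up) of the hand wheel's upright handle: a round black plastic grip on the rim, 55 mm from the wheel axis, 21 mm thick at the middle, 17 mm at its foot, from 271 to 321 mm above the bench; this point is at 296 mm and goes round with the wheel. Pushing the wheel takes 2 to 3 N here; it stays where it is left and does not coast.
- handwheel (a joint): angle of the hand wheel, rad, growing clockwise seen from above; starts anywhere within half a turn of 0 either way; one turn is 6.283. There is no stop within two turns. At 0 the handle points to the stand's front (its -x).
- grip: the revolving black handle of the hand wheel itself; origin at the centre of its foot, 25 mm below handle. It spins about its own upright axis when rubbed, which does not matter.
- platen (a point): centre of the underside of the stand's upper pressing plate (42 mm disc), which sits on the spring; about 85 mm above the bench. Each clockwise turn of the wheel lowers it by 4 mm.
- indicator: load indicator, a fixed grey plastic desk box 130 x 172 mm, 40 to 62 mm high; origin under its centre. Its panel slopes 9 degrees down to its front (-x) and has a display and under it a row of keys: three flat white oblong ones and, at the right-hand end seen from the front, the round zero key.
- key_top (a point): centre of the top of the zero key, the only round key on the indicator: grey, 28 mm across, standing 10 mm out of the panel, its top about 55 mm above the bench. The z axis is the key's outward axis, 9 degrees off vertical.
- zero_key (a joint): how far the zero key is pressed, m: 0 up, 0.005 fully down against its stop. It springs back; about 1.2 N starts it and 4 N takes it fully down. It is zeroed when held beyond 0.0035 for 0.1 s.
- spare_spring: loose steel coil spring standing on end, 29 mm across, 46 mm high, between stand and indicator; origin at its foot. A bystander.
- weight: loose 200 g brass test weight with a knob, 38 mm across, 65 mm high, between stand and indicator; origin at its foot. A bystander.
- caliper: loose digital caliper lying flat, 235 mm long (along its y), 14 mm high; origin under the middle of the beam. A bystander.
- spring_tray: loose white tray of springs, 170 x 115 x 30 mm; origin under its centre. A bystander.
- oil_jar: loose small amber jar with a black cap, 56 mm across, 75 mm high; origin at its foot. A bystander.
- slide_box: loose grey plastic microscope-slide box, 87 x 102 x 34 mm; origin under its centre. A bystander.
- loupe: loose standing magnifier, 42 mm across, 44 mm high; origin at its foot. A bystander.

How it is judged (in metres and radians):
On the way, in this order (a step that is already met when the one before it is completed fails the run):
1. the zero key is pressed down (more than 3.5 of its 5 mm) while the wheel still stands where it began (within 30 degrees) (value of joint zero_key above 0.0035 m and distance of platen from where it was at the start of the episode below 0.00033 m), for 0.1 s.
2. then, with the key up again, the wheel has been pushed more than half a turn, so that the plate has moved more than 2.2 mm (distance of platen from where it was at the start of the episode above 0.0022 m and value of joint zero_key below 0.001 m), for 0.1 s.
At the end, for the whole second after the job is handed in: The wheel has gone one turn clockwise: the pressing plate is one screw pitch lower (4 mm, within 0.6 mm), the handle is back within 12 mm (about 12 degrees) of where it began, the wheel is at rest, the zero key is up, and every loose thing is within 20 mm of its first place (distance of platen from where it was at the start of the episode between 0.0034 and 0.0046 m and value of joint handwheel above 2.9 rad and distance of handle from where it was at the start of the episode below 0.012 m and velocity of joint handwheel between -0.05 and 0.05 rad/s and value of joint zero_key below 0.001 m and distance of each of spare_spring, weight, caliper, spring_tray, oil_jar, slide_box, loupe from where it was at the start of the episode below 0.02 m); the robot touches nothing.
It fails at once if the handle is taken between the fingers (horizontal distance between the grasp point and handle below 0.008 m and z of the grasp point in the frame of handle between -0.03 and 0.032 m and contact force between the fingers and grip above 0.5 N).
It fails at once if the wheel is run more than about a sixth of a turn past one turn (plate moved more than 4.7 mm) (distance of platen from where it was at the start of the episode above 0.0047 m).
It fails at once if a loose thing is pushed 20 mm or more from its place, lifted or carried (distance of any of spare_spring, weight, caliper, spring_tray, oil_jar, slide_box, loupe from where it was at the start of the episode above 0.02 m).
It also fails if it takes over 67 s, if anything falls off the work surface, if the arm or the gripper's body presses on something with over 40 N, if the wrist force passes 120 N, or if a joint passes its speed limit or range.

## Working session

There is one attempt and no reset: what is moved stays moved. The work goes in short steps, Python scripts to look and compute and a shell command to move; the robot and the scene stay as the last step left them, time stands still between calls to the robot, and variables do not carry over. Pictures are saved under pics/ and viewed, and the job is handed in when it is done.

```bash
mkdir -p pics; ls; python3 - <<'E'
from rig import r,cams,order
import cv2
print(r.sense(), r.nose_length)
for n in("scene","top"):
    cv2.imwrite(f"pics/{n}0.png",cams.grab_frame(n)); i=cams.camera_info(n); print(n,i)
E
```

```text
pics
{'clock': 0.0, 'qpos': array([ 1.34460668e+00,  3.53677492e-01,  1.63413107e+00, -2.11001062e-05,
        1.15519578e+00, -2.40415814e-03]), 'qvel': array([-0.00067593,  0.00010541, -0.00021013, -0.00015228,  0.00023338,
       -0.00077091]), 'joint_efforts': array([-1.01208982e-03, -6.05244470e+01, -3.42072415e+01, -1.71029160e-04,
        9.42610495e-03, -4.35487635e-06]), 'eef_pos': array([138.59614066, 608.9143192 , 204.34469015]), 'tcp_rot': array([-1.57081222e+00,  1.41172758e-03,  1.34701936e+00]), 'contact_force': array([-0.1120992 , -0.08130566,  0.5199946 ]), 'wrist_torque': array([-0.02667284, -0.05302861,  0.04378508]), 'opening': 0.9997838182930627} 11.0
scene {'intrinsics': array([[447.43815558,   0.        , 318.02777429],
       [  0.        , 447.43815558, 192.22808392],
       [  0.        ,   0.        ,   1.        ]]), 'k1': -0.017606369537751076, 'view': array([[ 5.20735041e-01,  8.53667471e-01, -9.32021946e-03,
        -2.63029148e+02],
       [-6.28329985e-01,  3.90624892e-01,  6.72765652e-01,
         2.03729740e+02],
       [ 5.77958863e-01, -3.44476476e-01,  7.39796939e-01,
        -1.79214054e+03],
       [ 0.00000000e+00,  0.00000000e+00,  0.00000000e+00,
         1.00000000e+00]])}
top {'intrinsics': array([[503.31696131,   0.        , 323.60675195],
       [  0.        , 503.31696131, 204.28399213],
       [  0.        ,   0.        ,   1.        ]]), 'k1': -0.09576597611245793, 'view': array([[-2.69449008e-02, -9.99615591e-01,  6.53008706e-03,
        -6.11818543e+00],
       [ 9.91544221e-01, -2.58966560e-02,  1.27159035e-01,
        -5.45121846e+02],
       [-1.26941047e-01,  9.90115768e-03,  9.91860846e-01,
        -1.55137735e+03],
       [ 0.00000000e+00,  0.00000000e+00,  0.00000000e+00,
         1.00000000e+00]])}
```

View pics/scene0.png

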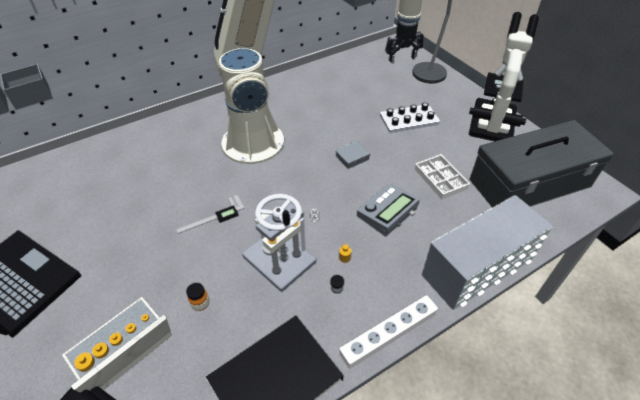

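View pics/top0.png

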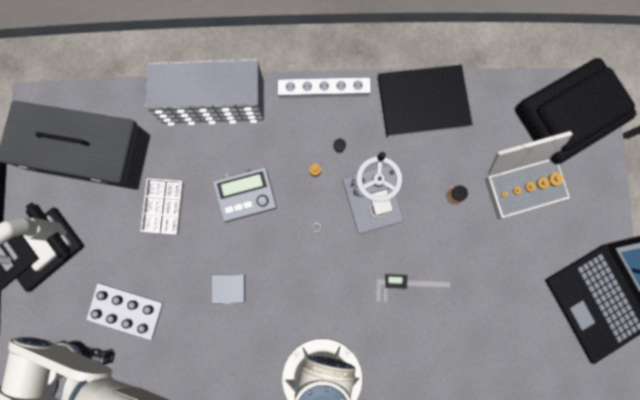

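```bash
cat > h.py <<'E'
import numpy as np,cv2
from rig import r,cams,order
I={n:cams.camera_info(n) for n in("scene","top")}
def ray(n,u,v):
    i=I[n];K=i["intrinsics"];d=np.array([(u-K[0,2])/K[0,0],(v-K[1,2])/K[1,1]])
    p=d.copy()
    for _ in range(20): p=d/(1+i["k1"]*(p@p))
    V=i["view"];R=V[:3,:3];return -R.T@V[:3,3], R.T@np.array([p[0],-p[1],-1])
def onz(n,u,v,z):
    c,d=ray(n,u,v);return c+d*(z-c[2])/d[2]
def tri(a,b):
    (c1,d1),(c2,d2)=ray("scene",*a),ray("top",*b)
    s=np.linalg.lstsq(np.c_[d1,-d2],c2-c1,rcond=None)[0];p,q=c1+s[0]*d1,c2+s[1]*d2
    return (p+q)/2,np.linalg.norm(p-q)
def proj(n,P):
    i=I[n];K=i["intrinsics"];c=(i["view"]@np.r_[P,1])[:3];s=np.array([c[0],-c[1]])/-c[2]
    s=s*(1+i["k1"]*(s@s));return s*K[0,0]+K[:2,2]
E
python3 - <<'E'
import cv2,numpy as np
t=cv2.imread("pics/top0.png");s=cv2.imread("pics/scene0.png")
cv2.imwrite("pics/t1.png",cv2.resize(t[140:240,200:420],None,fx=3.6,fy=3.6*1,interpolation=cv2.INTER_CUBIC))
cv2.imwrite("pics/s1.png",cv2.resize(s[170:300,230:430],None,fx=4,fy=4,interpolation=cv2.INTER_CUBIC))
E
```

```text
(no output)
```

View pics/t1.png

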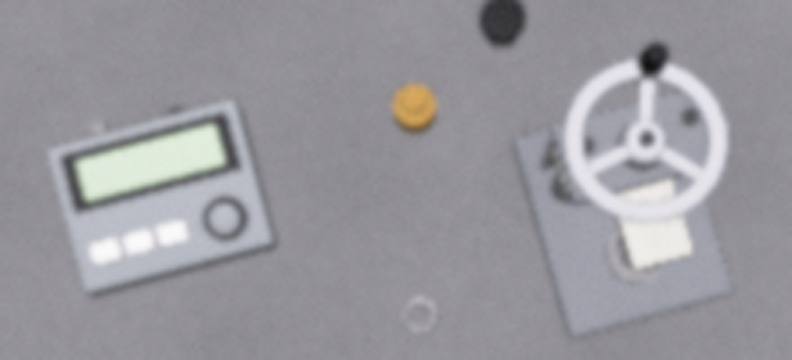

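View pics/s1.png

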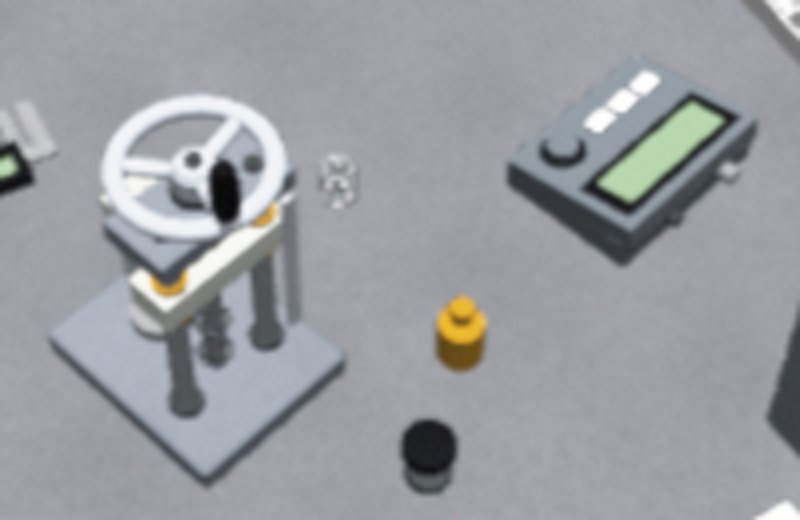

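```bash
python3 - <<'E'
from h import *
t=cv2.imread("pics/top0.png");s=cv2.imread("pics/scene0.png")
def wheel(n,im,box):
    x0,y0,x1,y1=box;c=im[y0:y1,x0:x1].astype(int);m=((c.min(2)>185)&(c[:,:,0]>=c[:,:,2]-4)).astype(np.uint8)
    k,l,st,_=cv2.connectedComponentsWithStats(m);j=1+np.argmax(st[1:,4]);m=(l==j).astype(np.uint8)
    cs,_=cv2.findContours(m,cv2.RETR_EXTERNAL,cv2.CHAIN_APPROX_NONE);h=cv2.convexHull(max(cs,key=len))[:,0]+[x0,y0]
    P=np.array([onz(n,u,v,262)[:2] for u,v in h])
    A=np.c_[2*P,np.ones(len(P))];b=(P**2).sum(1);q=np.linalg.lstsq(A,b,rcond=None)[0]
    print(n,"wheel",q[:2],"R",np.sqrt(q[2]+q[:2]@q[:2]),st[j])
wheel("top",t,(345,145,415,215));wheel("scene",s,(245,185,312,240))
def dark(n,im,box,th):
    x0,y0,x1,y1=box;c=im[y0:y1,x0:x1].max(2);m=(c<th).astype(np.uint8)
    k,l,st,ce=cv2.connectedComponentsWithStats(m);j=1+np.argmax(st[1:,4]);print(n,"handle px",ce[j]+[x0,y0],st[j]);return ce[j]+[x0,y0]
a=dark("scene",s,(278,205,296,230),50);b=dark("top",t,(372,148,390,166),60)
print("handle",tri(a,b))
# key: crop positions
ks=(230+563/4,170+147/4);kt=(200+226/3.6,140+217/3.6)
print("key",tri(ks,kt),onz("top",*kt,55),onz("scene",*ks,55))
# indicator bearings
pt=[(48,150),(235,101),(275,243),(90,294)]
for p in pt: print(onz("top",200+p[0]/3.6,140+p[1]/3.6,50).round(1))
for n,p,z in(("stand base",[(516,142),(575,335),(732,290)],25),): 
  for q in p: print(n,onz("top",200+q[0]/3.6,140+q[1]/3.6,z).round(1))
E
```

```text
top wheel [ 576.6616921 -172.0920481] R 64.40369565544844 [ 12  12  45  54 865]
scene wheel [ 578.04865554 -168.54690965] R 62.50002423170065 [ 10   8  47  36 745]
scene handle px [285.68493151 217.67123288] [ 5  6  7 14 73]
top handle px [380.72413793 156.24137931] [ 6  5  6  7 29]
handle (array([ 636.57794633, -173.90046042,  295.85470018]), np.float64(0.11825238545405074))
key (array([561.08985067, 170.49357439,  50.07508875]), np.float64(2.671033127896274)) [559.71568059 168.77696746  55.        ] [564.80880103 168.96728176  55.        ]
[623.7 324.9  50. ]
[662.8 160.3  50. ]
[536.6 127.1  50. ]
[496.3 288.1  50. ]
stand base [624.3 -85.8  25. ]
stand base [ 451.7 -132.    25. ]
stand base [ 487.5 -271.9   25. ]
```

The top view (t1) shows the handle on the robot's far side of the wheel at about pixel (381,156). The wheel centre is near (579,-170) mm and the zero key, at (263,200), is near (562,169) mm. First I'll shut the fingers and square the tool to the world axes.

```bash
python3 -m crank '[[0,7,0,0,0,0,-1],[0,7,0,0,0,0,-1],[0,7,0,0,0,0,-1],[0,7,0,0,0,0,-1],[0,7,0,0,0,0,-1],[0,7,0,0,0,0,-1],[0,7,0,0,0,0,-1],[0,7,0,0,0,0,-1],[0,7,0,0,0,0,-1],[0,7,0,0,0,0,-1]]'
```

```text
clock: 0.93
eef_pos: [137.9, 605.8, 199.9]
tcp_rot: [-1.58, 0.003, 0.098]
contact_force: [0.2, -0.4, -0.0]
opening: 0.005
```

```bash
python3 -m crank '[[0,5.6,0,0,0,0,-1],[0,0,0,2.5,0,-2.6,-1],[0,0,0,2.6,0,-2.7,-1],[0,0,0,2.6,0,-2.7,-1],[0,0,0,2.6,0,-2.7,-1],[0,0,0,2.6,0,-2.7,-1],[0,0,0,2.6,0,-2.7,-1],[0,0,0,2.6,0,-2.7,-1],[0,0,0,2.6,0,-2.7,-1],[0,0,0,2.6,0,-2.7,-1]]'
```

```text
clock: 1.77
eef_pos: [370.2, 354.2, 197.7]
tcp_rot: [-1.583, 0.006, -0.005]
contact_force: [-0.3, -0.1, -0.5]
opening: -0.0
```

```bash
python3 -m crank '[[0.7,0,0,2.5,0.5,-2.4,-1],[0,0,0,2.5,1,-2.4,-1],[0,0,0,2.5,1,-2.4,-1],[0,0,0,2.5,1,-2.4,-1],[0,0,0,2.5,1,-2.4,-1],[0,0,0,2.5,1,-2.4,-1],[0,0,0,2.0,1,-1.9,-1],[0,0,0,1.2,1,-1.2,-1],[0,0,0,0.5,0.5,-0.5,-1],[0,0,0,0,0,0,-1]]'; python3 - <<'E'
from h import *
print(r.sense()["eef_pos"],r.sense()["contact_force"],r.sense()["tcp_rot"])
for n in("scene","top"):
    im=cams.grab_frame(n);cv2.imwrite(f"pics/{n}1.png",im)
s=cv2.imread("pics/scene1.png");t=cv2.imread("pics/top1.png")
a=cv2.resize(s[130:250,330:450],None,fx=4.8,fy=4.8);b=cv2.resize(t[140:260,200:280],None,fx=4.8,fy=4.8)
b=b[:576,:220*2//2*1]if 0 else b
o=np.hstack([a,b])[:600,:]
cv2.imwrite("pics/k1.png",cv2.resize(o,(800,int(800*o.shape[0]/o.shape[1]))))
E
```

```text
clock: 2.6
eef_pos: [567.2, 156.3, 112.4]
tcp_rot: [-1.57, 0.005, -0.011]
contact_force: [-0.6, 0.0, -0.0]
opening: -0.001
[567.20544743 156.27910908 112.39800762] [-0.57684957  0.01583661 -0.02368105] [-1.56968026  0.00463891 -0.01122276]
```

View pics/k1.png

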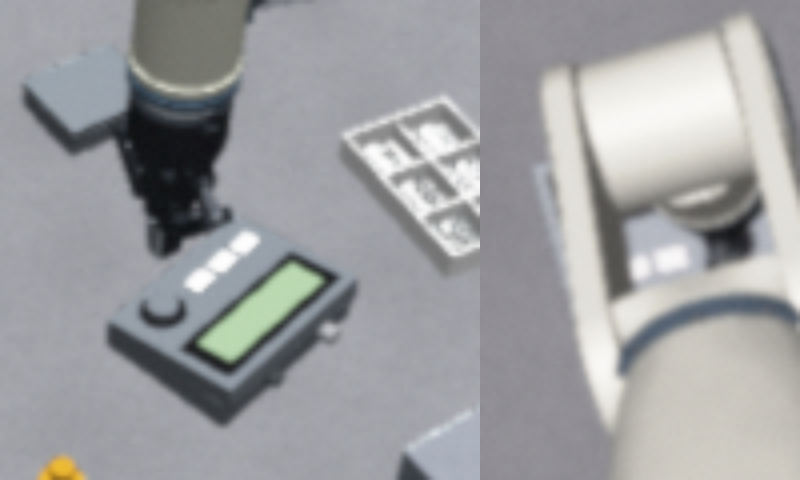

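```bash
python3 - <<'E'
from h import *
print(proj("scene",[567.2,156.3,101.4]),proj("scene",[562,169,55]),proj("top",[562,169,55]))
s=cv2.imread("pics/scene1.png");cv2.imwrite("pics/k2.png",cv2.resize(s[165:225,350:410],None,fx=10,fy=10,interpolation=cv2.INTER_CUBIC))
t=cv2.imread("pics/top0.png");cv2.imwrite("pics/k3.png",cv2.resize(t[180:220,240:290],None,fx=14,fy=14,interpolation=cv2.INTER_CUBIC))
E
```

```text
[369.11552257 199.47702705] [370.26005407 206.1985741 ] [262.69804307 199.55367114]
```

View pics/k2.png

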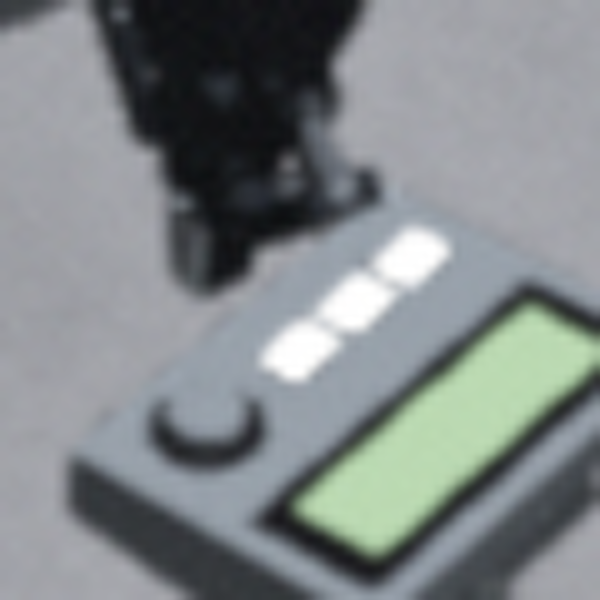

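View pics/k3.png

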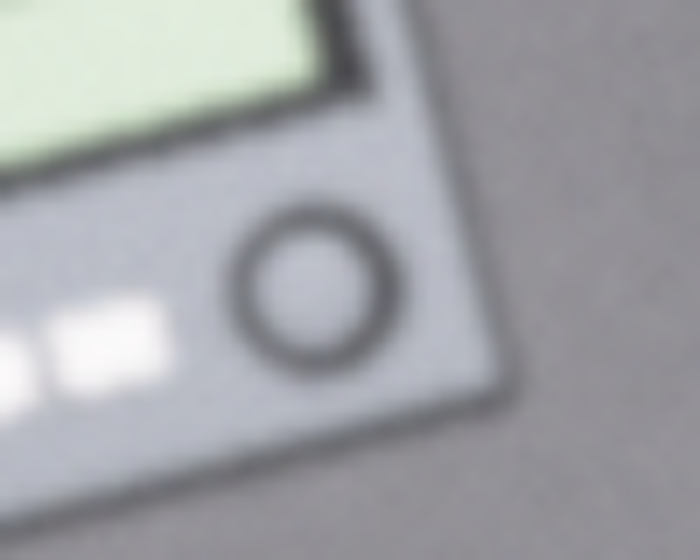

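```bash
python3 - <<'E'
from h import *
q=r.sense();print(q)
for P in([567,156,101],[567,156,112],[567,156,120],[567,156,175],[555,156,101],[580,156,101],[567,145,101],[567,167,101]):print(P,((proj("scene",P)-[350,165])*10).round())
E
```

```text
{'clock': 2.7, 'qpos': array([0.26732992, 0.39984715, 1.79144312, 0.00337251, 0.95399741,
       0.27532257]), 'qvel': array([ 0.02381626, -0.02028148,  0.00098745,  0.00317802,  0.00380484,
        0.00079489]), 'joint_efforts': array([ -1.38170544, -57.81118155, -29.53080833,  -0.10816682,
        -0.09977683,  -0.07579787]), 'eef_pos': array([566.38280292, 157.73161719, 113.39302046]), 'tcp_rot': array([-1.56916105,  0.00430437, -0.00994497]), 'contact_force': array([0.04516082, 0.70935416, 0.79417418]), 'wrist_torque': array([0.00940453, 0.06941817, 0.01969672]), 'opening': -0.001750111844037134}
[567, 156, 101] [190. 346.]
[567, 156, 112] [193. 323.]
[567, 156, 120] [194. 306.]
[567, 156, 175] [208. 188.]
[555, 156, 101] [168. 322.]
[580, 156, 101] [214. 371.]
[567, 145, 101] [162. 359.]
[567, 167, 101] [218. 332.]
```

```bash
python3 - <<'E'
from h import *
s=cams.grab_frame("scene");cv2.imwrite("pics/k4.png",cv2.convertScaleAbs(cv2.resize(s[130:215,335:420],None,fx=7,fy=7,interpolation=cv2.INTER_CUBIC),alpha=2.2,beta=20)[:600])
print(r.sense()["eef_pos"])
E
```

```text
[566.39296719 158.30382516 113.9055593 ]
```

View pics/k4.png

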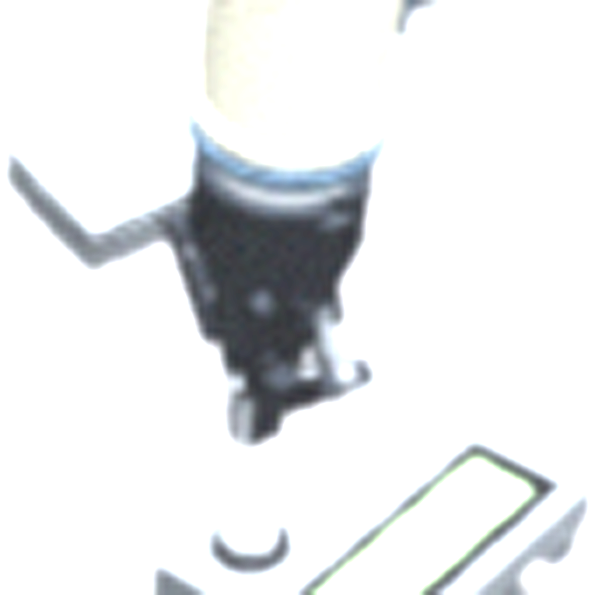

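```bash
python3 - <<'E'
from h import *
s=cv2.imread("pics/scene0.png");cv2.imwrite("pics/k5.png",cv2.convertScaleAbs(cv2.resize(s[0:75,370:445],None,fx=8,fy=8,interpolation=cv2.INTER_CUBIC),alpha=2,beta=20))
c=np.array([138.6,608.9,204.3]);x=np.array([np.cos(1.347),np.sin(1.347),0]);z=np.array([-x[1],x[0],0])
for k,P in dict(tcp=c,tip=c-[0,0,11],t1=c-[0,0,-2]+57*x,t2=c-[0,0,-2]-57*x,z1=c+z*30,z2=c-z*30,body=c+[0,0,62],bodyT=c+[0,0,150]).items():print(k,((proj("scene",P)-[370,0])*8).round())
E
```

```text
tcp [244. 545.]
tip [241. 565.]
t1 [348. 521.]
t2 [139. 563.]
z1 [218. 514.]
z2 [271. 577.]
body [260. 433.]
bodyT [284. 263.]
```

View pics/k5.png

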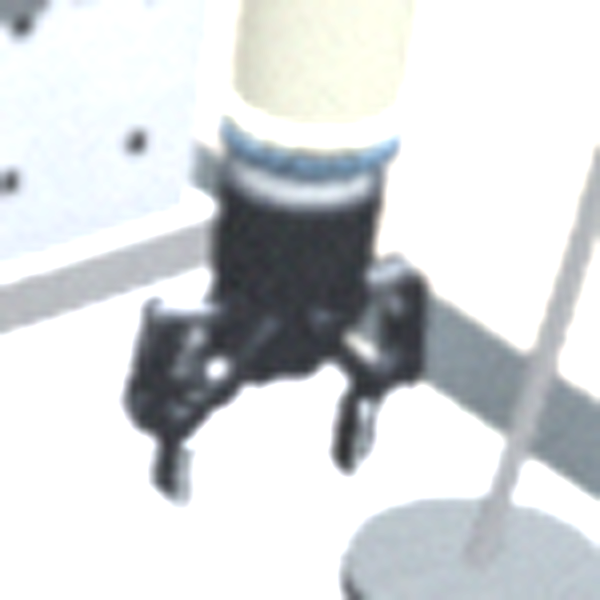

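```bash
python3 - <<'E'
from h import *
s=cv2.imread("pics/top0.png");cv2.imwrite("pics/k6.png",cv2.convertScaleAbs(cv2.resize(s[325:400,50:150],None,fx=8,fy=8,interpolation=cv2.INTER_CUBIC),alpha=1.6,beta=20))
c=np.array([138.6,608.9,204.3]);x=np.array([np.cos(1.347),np.sin(1.347),0]);z=np.array([-x[1],x[0],0])
for dz in(0,33):
  for k,P in dict(tcp=c,t1=c-[0,0,-2]+43*x,t2=c-[0,0,-2]-43*x,z1=c+z*30,z2=c-z*30,body=c+[0,0,62],bodyT=c+[0,0,150]).items():print(k,((proj("top",P+[0,0,dz])-[50,325])*8).round())
print(proj("scene",[0,0,0]),proj("top",[0,0,0]))
E
```

```text
tcp [413. 178.]
t1 [295. 151.]
t2 [527. 206.]
z1 [394. 263.]
z2 [432.  93.]
body [335. 206.]
bodyT [211. 249.]
tcp [372. 192.]
t1 [251. 165.]
t2 [489. 222.]
z1 [353. 279.]
z2 [391. 105.]
body [290. 221.]
bodyT [160. 267.]
[252.39795228 141.3943773 ] [321.64528763 379.04774595]
```

View pics/k6.png

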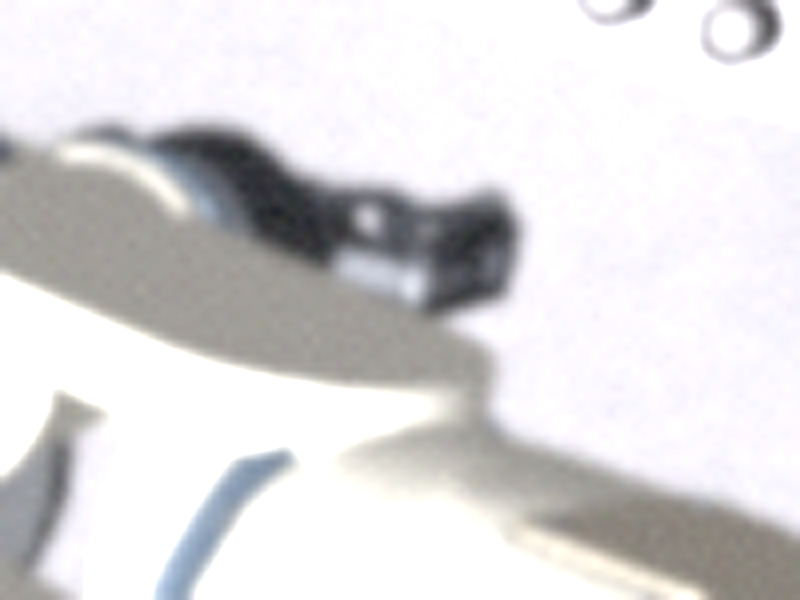

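```bash
python3 -m crank '[[0,0,0,-0.3,0.4,0.6,-1],[0,0,0,-0.3,0.5,0.6,-1],[0,0,0,0,0.5,0,-1],[0,0,0,0,0.5,0,-1],[0,0,0,0,0.5,0,-1],[0,0,0,0,0.5,0,-1],[0,0,0,0,0.4,0,-1],[0,0,0,0,0.3,0,-1],[0,0,0,0,0.1,0,-1],[0,0,0,0,0,0,-1]]'
```

```text
clock: 3.58
eef_pos: [557.1, 176.8, 75.2]
tcp_rot: [-1.568, 0.002, -0.002]
contact_force: [-1.2, 0.3, -0.2]
opening: -0.001
```

```bash
python3 - <<'E'
from h import *
s=cams.grab_frame("scene");cv2.imwrite("pics/k7.png",cv2.convertScaleAbs(cv2.resize(s[165:235,335:420],None,fx=8,fy=8,interpolation=cv2.INTER_CUBIC),alpha=1.5,beta=20)[:600])
q=r.sense();print(q["eef_pos"],q["contact_force"],(proj("scene",q["eef_pos"]-[0,0,11])-[335,165])*8,(proj("scene",q["eef_pos"]+[0,0,19])-[335,165])*8)
E
```

```text
[557.17502715 176.83758411  75.28998535] [-0.19779529 -0.25135239 -0.04809162] [292.33872794 299.9169546 ] [298.15657526 251.73705999]
```

View pics/k7.png

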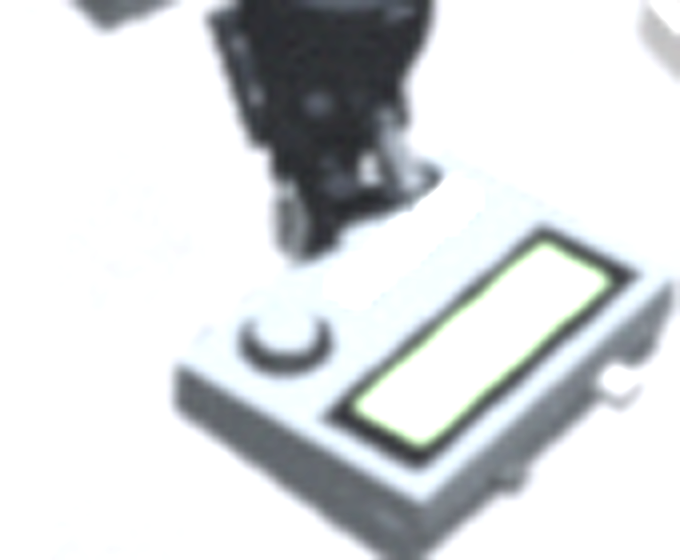

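```bash
python3 - <<'E'
from h import *
c=np.array([138.6,608.9,204.3]);x=np.array([np.cos(1.347),np.sin(1.347),0])
print("expected open tip",c+[0,0,2]-50*x)
for a in((175,470),(178,495)):
  for b in((505,225),(505,245),(505,265)):
    print(a,b,tri((370+a[0]/8,a[1]/8),(50+b[0]/8,325+b[1]/8)))
E
```

```text
expected open tip [127.50335664 560.1469026  206.3       ]
(175, 470) (505, 225) (array([133.03270353, 557.1585738 , 258.8194801 ]), np.float64(8.590508584311777))
(175, 470) (505, 245) (array([126.47708937, 560.76525594, 253.90816222]), np.float64(12.031501972937901))
(175, 470) (505, 265) (array([119.88407535, 564.38497781, 248.98543215]), np.float64(15.496193480296968))
(178, 495) (505, 225) (array([130.18208749, 563.98121954, 241.65081985]), np.float64(7.983223073419062))
(178, 495) (505, 245) (array([123.52686104, 567.67000162, 236.58854752]), np.float64(11.464993118214153))
(178, 495) (505, 265) (array([116.83295019, 571.37247599, 231.51388767]), np.float64(14.971190648310179))
```

```bash
python3 -m crank '[[0,0,0,0.2,0,-0.4,-1],[0,0,0,0.1,0,-0.2,-1],[0,0,0,0,0.2,0,-1],[0,0,0,0,0.2,0,-1],[0,0,0,0,0.1,0,-1],[0,0,0,0,0.1,0,-1],[0,0,0,0,0.1,0,-1],[0,0,0,0,0.1,0,-1],[0,0,0,0,0.1,0,-1],[0,0,0,0,0.0,0,-1]]'
```

```text
clock: 4.47
eef_pos: [561.4, 169.8, 66.2]
tcp_rot: [-1.567, 0.0, -0.004]
contact_force: [-0.1, 0.1, 0.0]
opening: -0.003
```

```bash
python3 -m crank '[[0,0,0,0,0.1,0,-1],[0,0,0,0,0.1,0,-1],[0,0,0,0,0.1,0,-1],[0,0,0,0,0.1,0,-1],[0,0,0,0,0.1,0,-1],[0,0,0,0,0.1,0,-1],[0,0,0,0,0.1,0,-1],[0,0,0,0,0.1,0,-1],[0,0,0,0,0.0,0,-1],[0,0,0,0,0.0,0,-1]]';  python3 - <<'E'
from h import *
s=cams.grab_frame("scene");cv2.imwrite("pics/k8.png",cv2.convertScaleAbs(cv2.resize(s[165:235,335:420],None,fx=8,fy=8,interpolation=cv2.INTER_CUBIC),alpha=1.3,beta=10)[:600])
q=r.sense();print(q["eef_pos"],q["contact_force"],(proj("scene",q["eef_pos"]-[0,0,11])-[335,165])*8,(proj("scene",q["eef_pos"]+[0,0,19])-[335,165])*8)
E
```

```text
clock: 5.3
eef_pos: [561.4, 170.0, 57.2]
tcp_rot: [-1.567, 0.0, -0.003]
contact_force: [-0.9, -0.1, -0.4]
opening: -0.0
[561.32659194 169.94311026  57.2253412 ] [-0.21890578 -0.06506602  0.60869101] [281.34732859 341.3086347 ] [286.96761894 294.03569774]
```

View pics/k8.png

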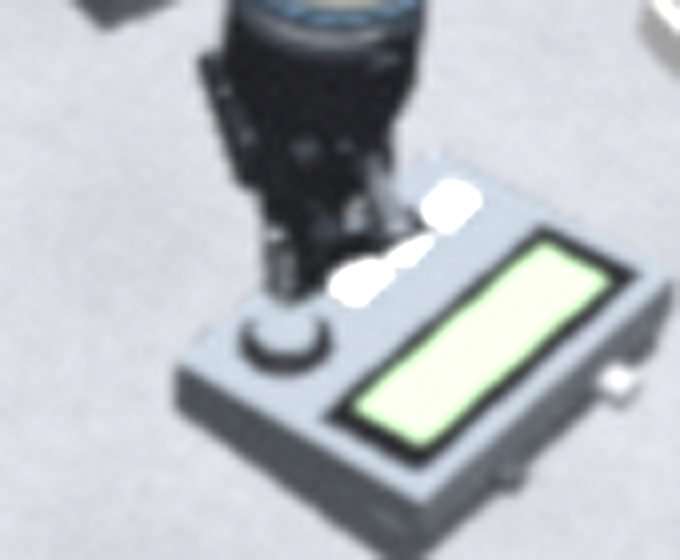

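```bash
python3 -m crank '[[0,0,0,0,0.2,0,-1],[0,0,0,0,0.2,0,-1],[0,0,0,0,0.2,0,-1],[0,0,0,0,0.2,0,-1],[0,0,0,0,0.1,0,-1],[0,0,0,0,0.1,0,-1],[0,0,0,0,0.1,0,-1],[0,0,0,0,0.1,0,-1],[0,0,0,0,0.1,0,-1],[0,0,0,0,0.0,0,-1]]';  python3 - <<'E'
from h import *
s=cams.grab_frame("scene");cv2.imwrite("pics/k9.png",cv2.convertScaleAbs(cv2.resize(s[165:235,335:420],None,fx=8,fy=8,interpolation=cv2.INTER_CUBIC),alpha=1.3,beta=10)[:600])
q=r.sense();print(q["eef_pos"],q["contact_force"])
E
```

```text
clock: 6.18
eef_pos: [561.3, 170.0, 42.8]
tcp_rot: [-1.567, 0.0, -0.003]
contact_force: [-0.1, -0.5, 1.0]
opening: -0.0
[561.37179652 170.02713934  42.87055004] [-0.27881062  0.35178865  0.03569728]
```

View pics/k9.png

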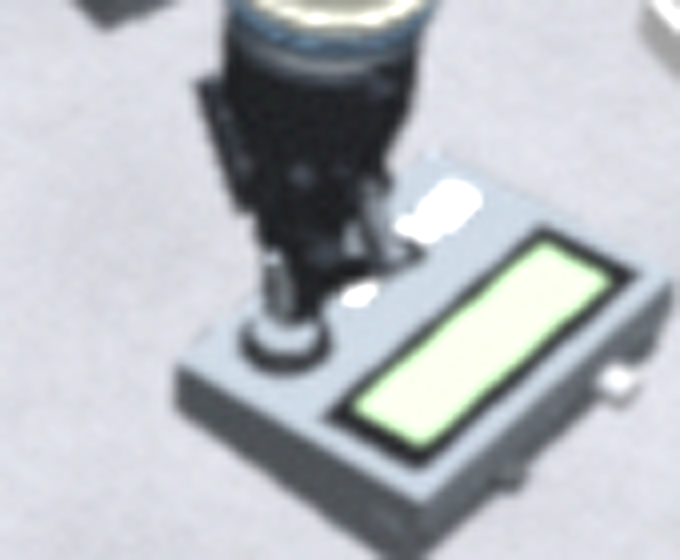

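```bash
python3 -m crank '[[0,0,0,0,0.1,0,-1],[0,0,0,0,0.1,0,-1],[0,0,0,0,0.1,0,-1],[0,0,0,0,0.1,0,-1],[0,0,0,0,0.1,0,-1],[0,0,0,0,0.0,0,-1],[0,0,0,0,0.0,0,-1],[0,0,0,0,0.0,0,-1],[0,0,0,0,0.0,0,-1],[0,0,0,0,0.0,0,-1]]';  python3 - <<'E'
from h import *
import json
q=r.sense();print(q["eef_pos"],q["contact_force"],q["wrist_torque"])
E
```

```text
clock: 7.07
eef_pos: [561.6, 170.1, 37.5]
tcp_rot: [-1.567, -0.0, -0.003]
contact_force: [0.7, 0.3, 0.1]
opening: 0.0
[561.58244418 170.11012902  37.5271183 ] [0.67552266 0.34068287 0.12159354] [-0.01455056  0.00914634  0.02359495]
```

```bash
python3 -m crank '[[0,0,0,0,0.1,0,-1],[0,0,0,0,0.1,0,-1],[0,0,0,0,0.1,0,-1],[0,0,0,0,0.1,0,-1],[0,0,0,0,0.0,0,-1],[0,0,0,0,0.0,0,-1],[0,0,0,0,0.0,0,-1],[0,0,0,0,0.0,0,-1],[0,0,0,0,0.0,0,-1],[0,0,0,0,0.0,0,-1]]';  python3 - <<'E'
from h import *
s=cams.grab_frame("scene");cv2.imwrite("pics/k10.png",cv2.convertScaleAbs(cv2.resize(s[165:235,335:420],None,fx=8,fy=8,interpolation=cv2.INTER_CUBIC),alpha=1.3,beta=10)[:600])
q=r.sense();print(q["eef_pos"],q["contact_force"],q["wrist_torque"])
E
```

```text
clock: 7.9
eef_pos: [561.6, 170.1, 33.1]
tcp_rot: [-1.567, -0.0, -0.003]
contact_force: [-0.2, 0.7, -0.5]
opening: -0.005
[561.57155351 170.12151497  33.11666217] [-0.56898571  0.24287196  0.39847208] [-0.01176354  0.054503   -0.01400661]
```

View pics/k10.png

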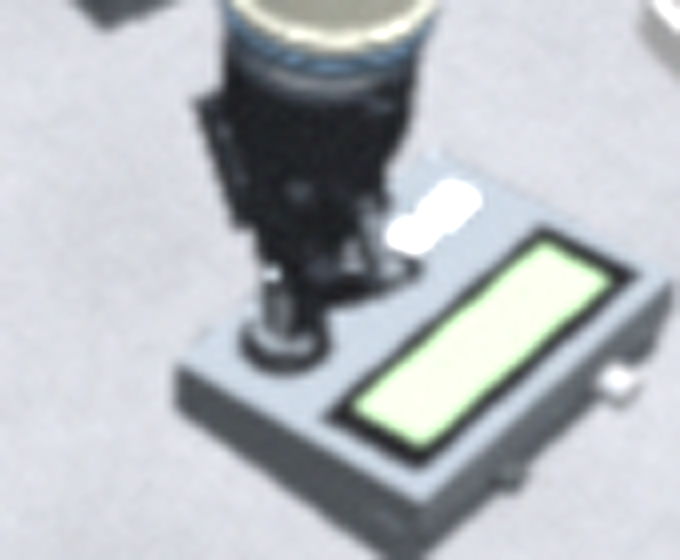

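```bash
python3 -m crank '[[0,0,0,0,0.1,0,-1],[0,0,0,0,0.1,0,-1],[0,0,0,0,0.1,0,-1],[0,0,0,0,0.1,0,-1],[0,0,0,0,0.0,0,-1],[0,0,0,0,0.0,0,-1],[0,0,0,0,0.0,0,-1],[0,0,0,0,0.0,0,-1],[0,0,0,0,0.0,0,-1],[0,0,0,0,0.0,0,-1]]';  python3 - <<'E'
from h import *
q=r.sense();print(q["eef_pos"],q["contact_force"],q["wrist_torque"])
E
```

```text
clock: 8.78
eef_pos: [562.1, 170.3, 29.3]
tcp_rot: [-1.567, -0.001, -0.003]
contact_force: [0.6, 0.1, 1.4]
opening: 0.002
[562.07607079 170.26207395  29.307086  ] [0.61834646 0.09279745 1.44458771] [-0.02045907  0.06979158 -0.00616451]
```

```bash
python3 -m crank '[[0,0,0,0,0.1,0,-1],[0,0,0,0,0.1,0,-1],[0,0,0,0,0.1,0,-1],[0,0,0,0,0.1,0,-1],[0,0,0,0,0.0,0,-1],[0,0,0,0,0.0,0,-1],[0,0,0,0,0.0,0,-1],[0,0,0,0,0.0,0,-1],[0,0,0,0,0.0,0,-1],[0,0,0,0,0.0,0,-1]]';  python3 - <<'E'
from h import *
q=r.sense();print(q["eef_pos"],q["contact_force"],q["wrist_torque"])
E
```

```text
clock: 9.62
eef_pos: [562.7, 170.4, 25.6]
tcp_rot: [-1.566, -0.002, -0.003]
contact_force: [-0.5, 0.3, 3.9]
opening: 0.001
[562.65962414 170.42395256  25.61642142] [-0.48282259  0.34296091  3.94249114] [-0.01470757  0.09688818  0.04710439]
```

```bash
python3 -m crank '[[0,0,0,0,0.1,0,-1],[0,0,0,0,0.1,0,-1],[0,0,0,0,0.1,0,-1],[0,0,0,0,0.1,0,-1],[0,0,0,0,0.1,0,-1],[0,0,0,0,0.1,0,-1],[0,0,0,0,0.1,0,-1],[0,0,0,0,0.1,0,-1],[0,0,0,0,0.1,0,-1],[0,0,0,0,0.1,0,-1]]';  python3 - <<'E'
from h import *
s=cams.grab_frame("scene");cv2.imwrite("pics/k11.png",cv2.convertScaleAbs(cv2.resize(s[165:235,335:420],None,fx=8,fy=8,interpolation=cv2.INTER_CUBIC),alpha=1.3,beta=10)[:600])
q=r.sense();print(q["eef_pos"],q["contact_force"],q["wrist_torque"])
E
```

```text
clock: 10.45
eef_pos: [563.0, 170.5, 24.8]
tcp_rot: [-1.566, -0.003, -0.003]
contact_force: [-4.2, -1.9, 15.7]
opening: 0.002
[562.99857314 170.46538488  24.77581697] [-3.80874128 -1.9337376  16.10789003] [-0.20664985  0.731211    0.03374437]
```

View pics/k11.png

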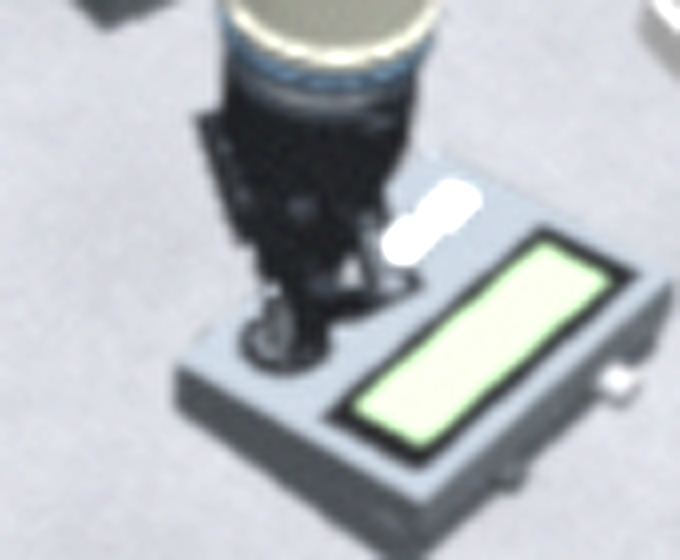

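The fingertips cover the key at crop (285,340), and the force climbed past 4 N to 16 N at the stop, so the key is fully down. The touch also shows that the tips stand about 26 mm above the reported TCP height, not 11 mm below it. I'll lift off now.

```bash
python3 -m crank '[[0,0,0,0,-1,0,-1],[0,0,0,0,-2,0,-1],[0,0,0,0,-2.5,0,-1],[0,0,0,0.5,-2.5,-1,-1],[0,0,0,0.8,-2.5,-2,-1],[0,0,0,0.8,-2.5,-2.5,-1],[0,0,0,0.8,-2.5,-2.5,-1],[0,0,0,0.8,-2.5,-2.5,-1],[0,0,0,0.8,-2.5,-2.5,-1],[0,0,0,0.5,-2,-2,-1]]'
```

```text
clock: 11.33
eef_pos: [608.2, 16.6, 253.4]
tcp_rot: [-1.569, 0.009, 0.003]
contact_force: [0.7, 0.5, 0.4]
opening: 0.001
```

```bash
python3 - <<'E'
from h import *
q=r.sense();print(q["eef_pos"],q["contact_force"])
s=cams.grab_frame("top");cv2.imwrite("pics/t2.png",s)
s=cams.grab_frame("scene");cv2.imwrite("pics/s2.png",s)
E
```

```text
[608.19157622  16.59995838 253.37066631] [0.72004539 0.49083445 0.36588847]
```

View pics/s2.png

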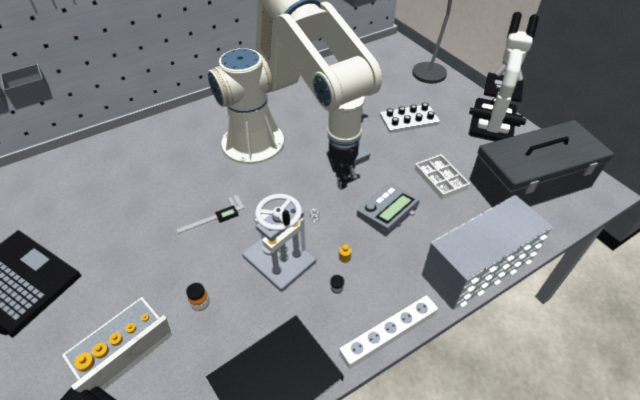

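```bash
python3 - <<'E'
from h import *
for z in(-11,0,26):print(z,proj("scene",[608.2,16.6,253.4+z]),proj("top",[608.2,16.6,253.4+z]))
a=cv2.imread("pics/s2.png")[140:200,310:370];b=cv2.imread("pics/t2.png")[140:200,280:340]
o=np.hstack([cv2.resize(i,None,fx=6.6,fy=6.6,interpolation=cv2.INTER_CUBIC) for i in(a,b)]);cv2.imwrite("pics/k12.png",cv2.convertScaleAbs(o,alpha=1.6,beta=15))
E
```

```text
-11 [341.19055808 195.35599873] [310.00854358 172.26863788]
0 [341.30386045 192.74604514] [309.92731635 171.50462334]
26 [341.57746313 186.44086784] [309.7301497 169.6499161]
```

View pics/k12.png

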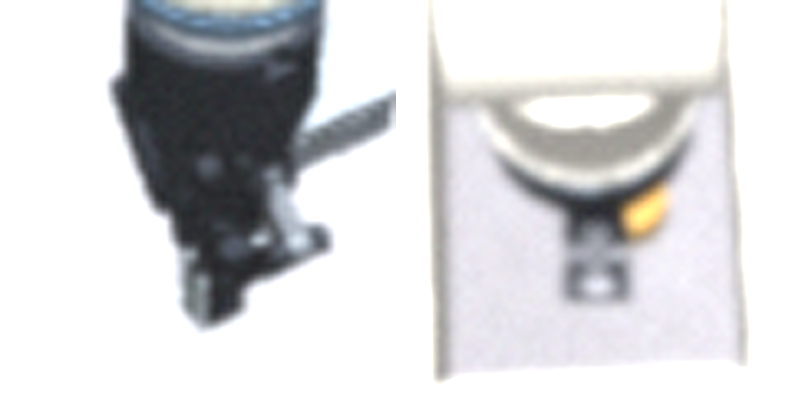

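```bash
python3 -m crank '[[0,0,0,0.4,-0.6,-1.5,-1],[0,0,0,0.5,-0.6,-2,-1],[0,0,0,0.5,-0.6,-2,-1],[0,0,0,0.5,-0.6,-2,-1],[0,0,0,0.4,-0.3,-1.5,-1],[0,0,0,0.2,0,-1,-1],[0,0,0,0,0,-0.5,-1],[0,0,0,0,0,-0.3,-1],[0,0,0,0,0,0,-1],[0,0,0,0,0,0,-1]]';python3 - <<'E'
from h import *
q=r.sense();p=q["eef_pos"];print(p,q["contact_force"],q["qpos"])
s=cams.grab_frame("scene");t=cams.grab_frame("top");cv2.imwrite("pics/t3.png",t);cv2.imwrite("pics/s3.png",s)
for z in(-11,15,26):print(proj("scene",p+[0,0,z])-[240,140],proj("top",p+[0,0,z])-[320,130])
o=np.hstack([cv2.resize(i,(400,400),interpolation=cv2.INTER_CUBIC) for i in(s[140:240,240:340],t[130:230,320:420])]);cv2.imwrite("pics/k13.png",cv2.convertScaleAbs(o,alpha=1.4,beta=15))
E
```

```text
clock: 12.27
eef_pos: [631.9, -92.0, 274.8]
tcp_rot: [-1.564, 0.015, 0.002]
contact_force: [1.0, -0.4, -1.8]
opening: -0.002
[631.91261011 -92.04675266 274.75664713] [ 0.96488346 -0.36120031 -1.75891352] [-0.14940901  0.32885983  1.51154988  0.00431654  1.31680737 -0.15216267]
[72.43327633 71.551316  ] [29.49826823 31.23331016]
[72.25022906 65.23865542] [30.0560133  29.17563174]
[72.1709891 62.5054843] [30.29841629 28.28128215]
```

View pics/k13.png

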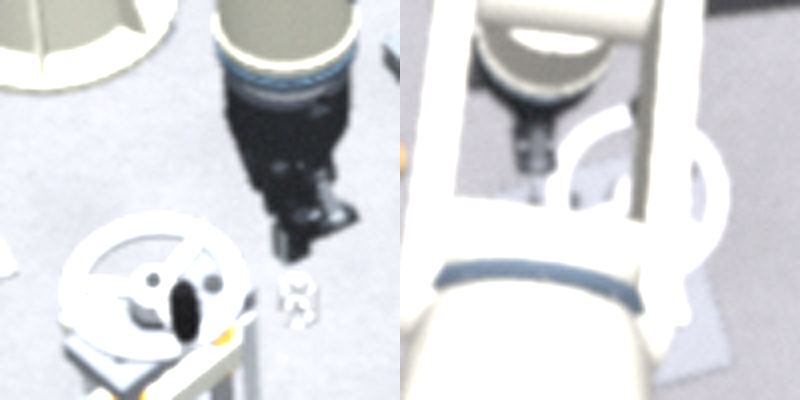

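```bash
python3 - <<'E'
from h import *
for b in((354,171),(354,167),(354,163),(352,160)):
  for a in((312.5,204),(311,202)): print(a,b,tri(a,b))
a=cv2.imread("pics/s3.png")[165:215,285:335];b=cv2.imread("pics/t3.png")[135:185,330:380]
o=np.hstack([cv2.resize(i,(400,400),interpolation=cv2.INTER_CUBIC) for i in(a,b)]);cv2.imwrite("pics/k14.png",cv2.convertScaleAbs(o,alpha=2.2,beta=15))
E
```

```text
(312.5, 204) (354, 171) (array([608.91558188, -92.10038603, 270.85684509]), np.float64(24.3902888667367))
(311, 202) (354, 171) (array([606.68122729, -93.19094684, 277.71754719]), np.float64(20.73158712174293))
(312.5, 204) (354, 167) (array([616.92056553, -93.91058379, 280.03512826]), np.float64(19.60781887829223))
(311, 202) (354, 167) (array([614.67391388, -94.98534622, 286.80985635]), np.float64(16.010284591039316))
(312.5, 204) (354, 163) (array([624.83847558, -95.7040064 , 289.14695238]), np.float64(14.880959650530976))
(311, 202) (354, 163) (array([622.58000879, -96.7631068 , 295.83602224]), np.float64(11.343564651235278))
(312.5, 204) (352, 160) (array([630.18372576, -93.97509662, 293.80876866]), np.float64(6.575901336413919))
(311, 202) (352, 160) (array([627.92004891, -95.04505482, 300.48915313]), np.float64(3.0990314967892907))
```

View pics/k14.png

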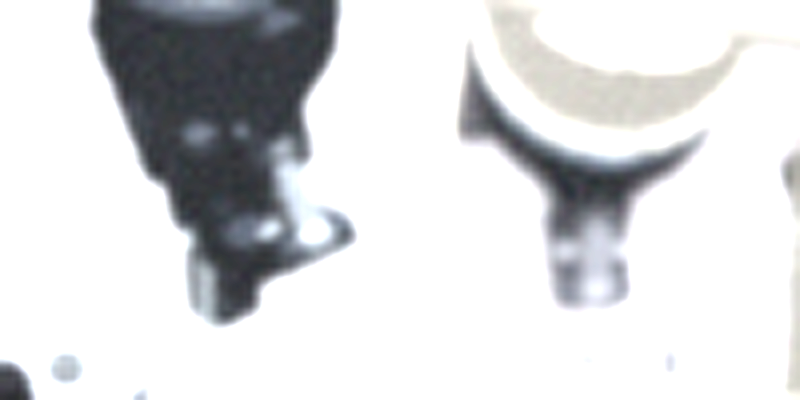

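```bash
python3 -m crank '[[-0.4,0,-0.8,0.1,0,-0.8,-1],[0,0,0,0.1,0,-0.8,-1],[0,0,0,0,0,-0.8,-1],[0,0,0,0,0,-0.7,-1],[0,0,0,0,0,-0.5,-1],[0,0,0,0,0,-0.5,-1],[0,0,0,0,0,-0.3,-1],[0,0,0,0,0,0,-1],[0,0,0,0,0,0,-1],[0,0,0,0,0,0,-1]]';python3 - <<'E'
from h import *
q=r.sense();p=q["eef_pos"];print(p,q["contact_force"])
s=cams.grab_frame("scene");t=cams.grab_frame("top");cv2.imwrite("pics/t4.png",t);cv2.imwrite("pics/s4.png",s)
o=np.hstack([cv2.resize(i,(400,400),interpolation=cv2.INTER_CUBIC) for i in(s[170:250,240:320],t[130:210,340:420])]);cv2.imwrite("pics/k15.png",cv2.convertScaleAbs(o,alpha=1.4,beta=15))
E
```

```text
clock: 13.2
eef_pos: [634.2, -140.1, 275.2]
tcp_rot: [-1.572, -0.001, 0.003]
contact_force: [-0.2, -0.8, -0.4]
opening: -0.003
[ 634.24237205 -140.08707944  275.23122562] [-0.24604295 -0.76323872 -0.43738633]
```

View pics/k15.png

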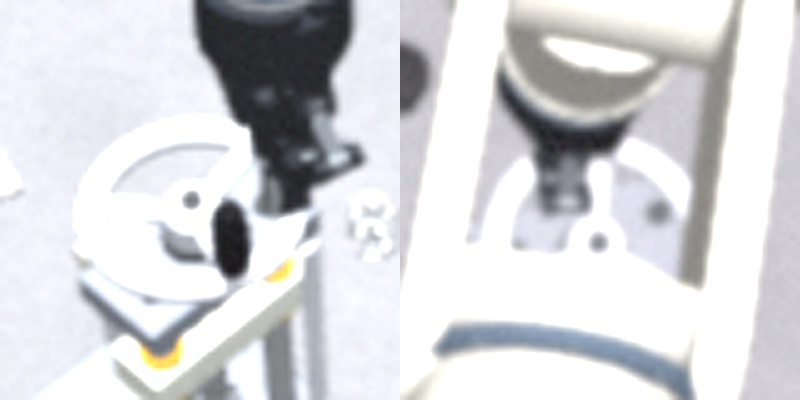

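```bash
python3 -m crank '[[0,0,0,0,0,-0.3,-1],[0,0,0,0,0,-0.3,-1],[0,0,0,0,0,-0.3,-1],[0,0,0,0,0,-0.3,-1],[0,0,0,0,0,-0.3,-1],[0,0,0,0,0,-0.3,-1],[0,0,0,0,0,-0.3,-1],[0,0,0,0,0,-0.3,-1],[0,0,0,0,0,0,-1],[0,0,0,0,0,0,-1]]';python3 - <<'E'
from h import *
q=r.sense();p=q["eef_pos"];print(p,q["contact_force"])
s=cams.grab_frame("scene");t=cams.grab_frame("top");cv2.imwrite("pics/t5.png",t);cv2.imwrite("pics/s5.png",s)
o=np.hstack([cv2.resize(i,(400,400),interpolation=cv2.INTER_CUBIC) for i in(s[170:250,240:320],t[130:210,340:420])]);cv2.imwrite("pics/k16.png",cv2.convertScaleAbs(o,alpha=1.4,beta=15))
E
```

```text
clock: 14.13
eef_pos: [634.4, -164.3, 275.3]
tcp_rot: [-1.57, -0.001, 0.004]
contact_force: [-0.6, 2.1, 0.4]
opening: 0.003
[ 634.42312876 -164.32688921  275.2751063 ] [-0.62886582  2.1299379   0.40037259]
```

View pics/k16.png

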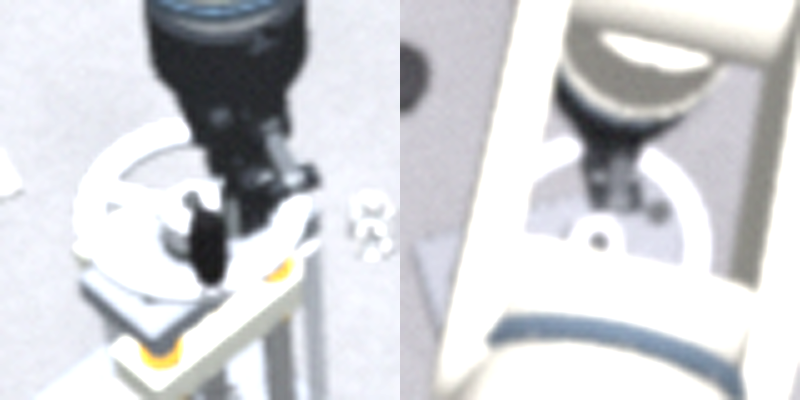

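```bash
cat > plan.py <<'E'
from h import *
import sys
C=np.array([577.5,-170.0]);
def plan(psi1,n=8,rho=59.6):
    p=r.sense()["eef_pos"][:2];v=p-C;a=np.degrees(np.arctan2(-v[1],v[0]));
    while a<psi1-180:a+=360
    print("psi now",a,"rho",np.hypot(*v))
    prev=p
    for k in range(1,n+1):
        f=np.radians(a+(psi1-a)*k/n);w=C+rho*np.array([np.cos(f),-np.sin(f)]);d=(w-prev)/10;prev=w
        print(np.round(d,2).tolist())
if __name__=="__main__":plan(float(sys.argv[1]))
E
python3 plan.py 45
```

```text
psi now -5.789527275022011 rho 57.192851310846855
[0.27, -0.64]
[-0.04, -0.66]
[-0.12, -0.65]
[-0.19, -0.63]
[-0.26, -0.61]
[-0.32, -0.58]
[-0.38, -0.54]
[-0.44, -0.49]
```

```bash
python3 -m crank '[[0,0,0,0.25,-0.3,-0.65,-1],[0,0,0,-0.05,-0.3,-0.65,-1],[0,0,0,-0.1,0,-0.65,-1],[0,0,0,-0.2,0,-0.65,-1],[0,0,0,-0.25,0,-0.6,-1],[0,0,0,-0.3,0,-0.6,-1],[0,0,0,-0.4,0,-0.55,-1],[0,0,0,-0.45,0,-0.5,-1],[0,0,0,0,0,0,-1],[0,0,0,0,0,0,-1]]';python3 plan.py 105; python3 - <<'E'
from h import *
q=r.sense();p=q["eef_pos"];print(p,q["contact_force"])
s=cams.grab_frame("scene");t=cams.grab_frame("top");cv2.imwrite("pics/t6.png",t);cv2.imwrite("pics/s6.png",s)
o=np.hstack([cv2.resize(i,(400,400),interpolation=cv2.INTER_CUBIC) for i in(s[170:250,240:320],t[130:210,340:420])]);cv2.imwrite("pics/k17.png",cv2.convertScaleAbs(o,alpha=1.4,beta=15))
E
```

```text
clock: 15.07
eef_pos: [618.7, -219.5, 282.0]
tcp_rot: [-1.571, -0.004, 0.004]
contact_force: [2.7, 0.9, -0.6]
opening: 0.003
psi now 50.22783700849297 rho 64.38275328317198
[-0.88, -0.05]
[-0.62, -0.35]
[-0.66, -0.27]
[-0.68, -0.19]
[-0.7, -0.11]
[-0.71, -0.03]
[-0.71, 0.06]
[-0.7, 0.14]
[ 618.68798793 -219.48422547  281.98741504] [ 2.66409097  0.87061528 -0.60872938]
```

View pics/k17.png

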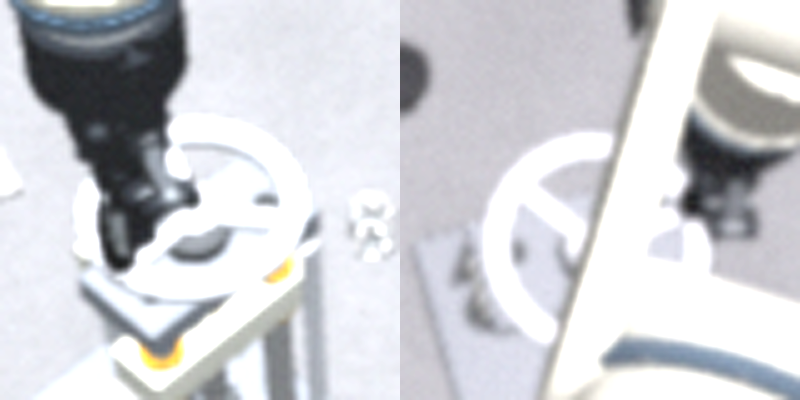

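```bash
python3 -m crank '[[0,0,0,-0.85,0,-0.05,-1],[0,0,0,-0.6,0,-0.35,-1],[0,0,0,-0.65,0,-0.25,-1],[0,0,0,-0.7,0,-0.2,-1],[0,0,0,-0.7,0,-0.1,-1],[0,0,0,-0.7,0,0,-1],[0,0,0,-0.7,0,0.05,-1],[0,0,0,-0.7,0,0.15,-1],[0,0,0,0,0,0,-1],[0,0,0,0,0,0,-1]]';python3 plan.py 165; python3 - <<'E'
from h import *
q=r.sense();p=q["eef_pos"];print(p,q["contact_force"])
s=cams.grab_frame("scene");t=cams.grab_frame("top");cv2.imwrite("pics/t7.png",t);cv2.imwrite("pics/s7.png",s)
o=np.hstack([cv2.resize(i,(400,400),interpolation=cv2.INTER_CUBIC) for i in(s[170:250,240:320],t[130:210,340:420])]);cv2.imwrite("pics/k18.png",cv2.convertScaleAbs(o,alpha=1.4,beta=15))
E
```

```text
clock: 16.0
eef_pos: [557.5, -227.5, 282.4]
tcp_rot: [-1.573, -0.005, 0.005]
contact_force: [2.0, -1.1, -0.8]
opening: 0.003
psi now 109.15575223344172 rho 60.88497271957383
[-0.63, 0.4]
[-0.63, 0.36]
[-0.58, 0.43]
[-0.53, 0.5]
[-0.46, 0.56]
[-0.39, 0.61]
[-0.31, 0.66]
[-0.23, 0.69]
[ 557.52137334 -227.51377557  282.36475249] [ 1.96856802 -1.0882845  -0.83541584]
```

View pics/k18.png

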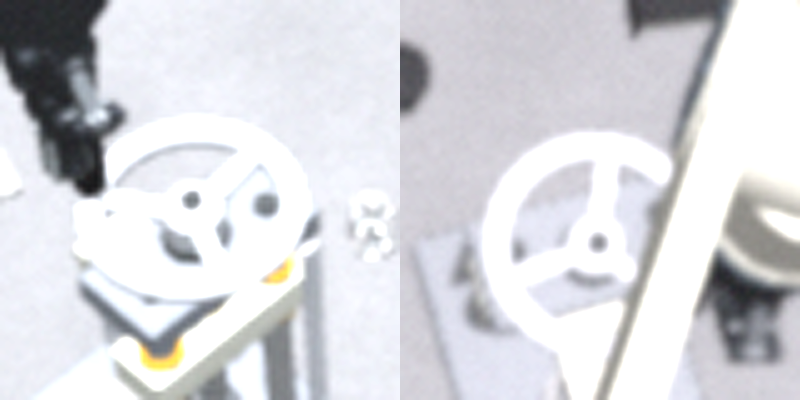

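```bash
python3 -m crank '[[0,0,0,-0.65,0,0.4,-1],[0,0,0,-0.6,0,0.4,-1],[0,0,0,-0.6,0,0.45,-1],[0,0,0,-0.5,0,0.5,-1],[0,0,0,-0.45,0,0.55,-1],[0,0,0,-0.4,0,0.6,-1],[0,0,0,-0.3,0,0.65,-1],[0,0,0,-0.25,0,0.7,-1],[0,0,0,0,0,0,-1],[0,0,0,0,0,0,-1]]';python3 plan.py 225; python3 - <<'E'
from h import *
q=r.sense();p=q["eef_pos"];print(p,q["contact_force"],q["qpos"])
s=cams.grab_frame("scene");t=cams.grab_frame("top");cv2.imwrite("pics/t8.png",t);cv2.imwrite("pics/s8.png",s)
o=np.hstack([cv2.resize(i,(400,400),interpolation=cv2.INTER_CUBIC) for i in(s[170:250,240:320],t[130:210,340:420])]);cv2.imwrite("pics/k19.png",cv2.convertScaleAbs(o,alpha=1.4,beta=15))
E
```

```text
clock: 16.93
eef_pos: [515.4, -180.6, 281.7]
tcp_rot: [-1.574, -0.004, 0.007]
contact_force: [-0.9, -2.5, 0.3]
opening: -0.001
psi now 170.3488423991407 rho 63.02784609254189
[0.26, 0.76]
[0.01, 0.71]
[0.09, 0.7]
[0.17, 0.69]
[0.26, 0.66]
[0.33, 0.63]
[0.4, 0.58]
[0.47, 0.53]
[ 515.36420331 -180.56655821  281.74086294] [-0.9086148  -2.45545801  0.34866589] [-0.33827153  0.1599187   1.71583379 -0.00229542  1.26126186 -0.34410997]
```

View pics/k19.png

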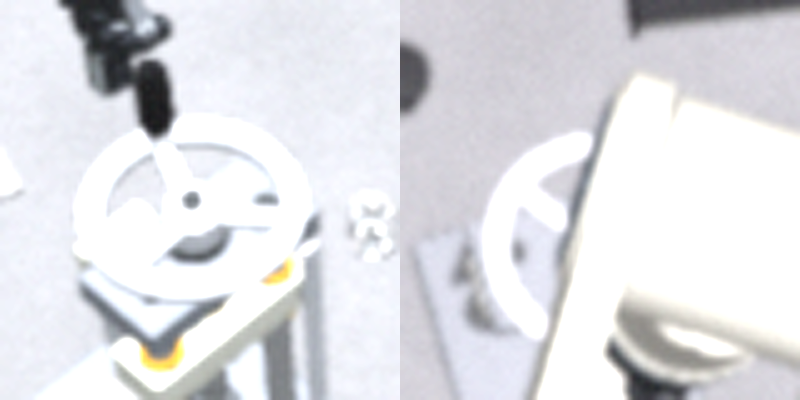

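```bash
python3 -m crank '[[0,0,0,0.2,0,0.75,-1],[0,0,0,0,0,0.7,-1],[0,0,0,0.1,0,0.7,-1],[0,0,0,0.2,0,0.7,-1],[0,0,0,0.25,0,0.65,-1],[0,0,0,0.35,0,0.6,-1],[0,0,0,0.4,0,0.55,-1],[0,0,0,0.4,0,0.5,-1],[0,0,0,0,0,0,-1],[0,0,0,0,0,0,-1]]';python3 plan.py 275; python3 - <<'E'
from h import *
q=r.sense();p=q["eef_pos"];print(p,q["contact_force"])
s=cams.grab_frame("scene");t=cams.grab_frame("top");cv2.imwrite("pics/t9.png",t);cv2.imwrite("pics/s9.png",s)
o=np.hstack([cv2.resize(i,(400,400),interpolation=cv2.INTER_CUBIC) for i in(s[170:250,240:320],t[130:210,340:420])]);cv2.imwrite("pics/k20.png",cv2.convertScaleAbs(o,alpha=1.4,beta=15))
E
```

```text
clock: 17.87
eef_pos: [535.9, -123.5, 280.9]
tcp_rot: [-1.573, -0.001, 0.006]
contact_force: [-2.3, -0.9, 2.5]
opening: -0.001
psi now 228.21194489263988 rho 62.411103447491705
[0.66, 0.17]
[0.51, 0.33]
[0.54, 0.28]
[0.57, 0.22]
[0.59, 0.16]
[0.6, 0.1]
[0.61, 0.04]
[0.61, -0.02]
[ 535.91067358 -123.46534881  280.91937117] [-2.25503666 -0.93860413  2.54250773]
```

View pics/k20.png

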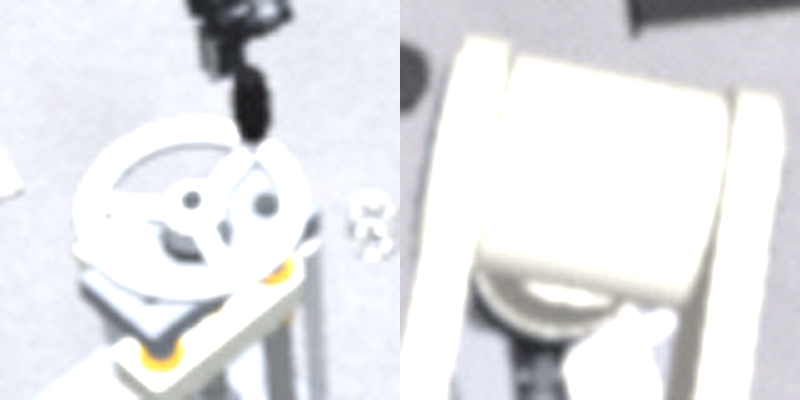

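```bash
cat > ang.py <<'E'
from h import *
def ang(u,v,z=296):
    p=onz("scene",u,v,z)[:2]-[577.5,-170];return np.degrees(np.arctan2(-p[1],p[0]))%360,np.hypot(*p)
E
python3 - <<'E'
from ang import *
print(ang(285.7,217.7),ang(240+155/5,170+98/5),ang(240+252/5,170+104/5))
E
```

```text
(np.float64(3.875436410894774), np.float64(59.39934602436096)) (np.float64(190.68081782320476), np.float64(48.584850869282704)) (np.float64(252.63511575069995), np.float64(53.991051167775986))
```

```bash
python3 -m crank '[[0,0,0,0.65,0,0.15,-1],[0,0,0,0.5,0,0.3,-1],[0,0,0,0.55,0,0.3,-1],[0,0,0,0.55,0,0.2,-1],[0,0,0,0.6,0,0.15,-1],[0,0,0,0.6,0,0.1,-1],[0,0,0,0.6,0,0.05,-1],[0,0,0,0.6,0,0,-1],[0,0,0,0,0,0,-1],[0,0,0,0,0,0,-1]]';python3 plan.py 315; python3 - <<'E'
from h import *
q=r.sense();p=q["eef_pos"];print(p,q["contact_force"])
s=cams.grab_frame("scene");t=cams.grab_frame("top");cv2.imwrite("pics/t10.png",t);cv2.imwrite("pics/s10.png",s)
o=np.hstack([cv2.resize(i,(400,400),interpolation=cv2.INTER_CUBIC) for i in(s[170:250,240:320],t[130:210,340:420])]);cv2.imwrite("pics/k21.png",cv2.convertScaleAbs(o,alpha=1.4,beta=15))
E
```

```text
clock: 18.8
eef_pos: [587.0, -109.9, 280.0]
tcp_rot: [-1.572, 0.001, 0.005]
contact_force: [-2.2, 0.2, 1.0]
opening: -0.002
psi now 278.97956198128054 rho 60.822551707299496
[0.44, -0.21]
[0.45, -0.13]
[0.44, -0.16]
[0.43, -0.2]
[0.41, -0.23]
[0.39, -0.26]
[0.37, -0.29]
[0.34, -0.32]
[ 586.99331379 -109.92288464  280.04943662] [-2.17956397  0.21855212  0.96653097]
```

View pics/k21.png

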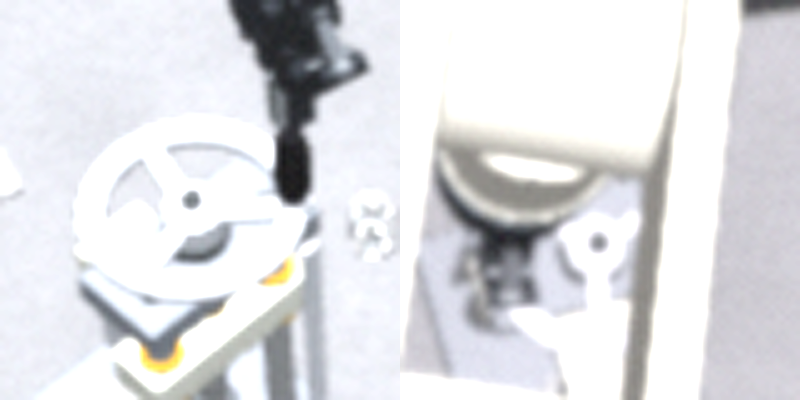

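```bash
python3 -m crank '[[0,0,0,0.45,0,-0.2,-1],[0,0,0,0.45,0,-0.1,-1],[0,0,0,0.45,0,-0.15,-1],[0,0,0,0.45,0,-0.2,-1],[0,0,0,0.4,0,-0.25,-1],[0,0,0,0.4,0,-0.25,-1],[0,0,0,0.35,0,-0.3,-1],[0,0,0,0.3,0,-0.3,-1],[0,0,0,0,0,0,-1],[0,0,0,0,0,0,-1]]';python3 plan.py 335; python3 - <<'E'
from h import *
q=r.sense();p=q["eef_pos"];print(p,q["contact_force"])
s=cams.grab_frame("scene");t=cams.grab_frame("top");cv2.imwrite("pics/t11.png",t);cv2.imwrite("pics/s11.png",s)
o=np.hstack([cv2.resize(i,(400,400),interpolation=cv2.INTER_CUBIC) for i in(s[170:250,240:320],t[130:210,340:420])]);o=cv2.convertScaleAbs(o,alpha=1.4,beta=15)
cv2.drawMarker(o,(229,239),(0,0,255),0,20);cv2.imwrite("pics/k22.png",o)
E
```

```text
clock: 19.73
eef_pos: [622.8, -128.9, 280.0]
tcp_rot: [-1.571, 0.0, 0.004]
contact_force: [-0.4, 1.6, 0.7]
opening: -0.003
psi now 317.7608441303644 rho 61.16896901393701
[0.03, -0.27]
[0.14, -0.17]
[0.13, -0.18]
[0.13, -0.18]
[0.12, -0.19]
[0.11, -0.19]
[0.11, -0.2]
[0.1, -0.2]
[ 622.78616301 -128.88058597  280.02821034] [-0.36453124  1.6312675   0.66107105]
```

View pics/k22.png

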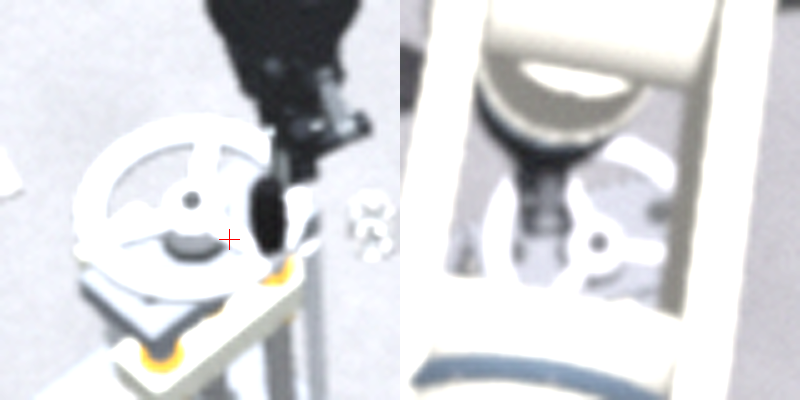

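```bash
python3 - <<'E'
from h import *
s=cv2.imread("pics/s11.png");s0=cv2.imread("pics/scene0.png")
a=onz("scene",240+267/5,170+215/5,296);b=onz("scene",285.7,217.7,296);print(a,b,a-b)
E
python3 plan.py 343
```

```text
[ 633.53809688 -149.61567211  296.        ] [ 636.76352029 -174.01465696  296.        ] [-3.22542341e+00  2.43989849e+01 -1.13686838e-13]
psi now 317.60733040112206 rho 61.15113493669375
[0.1, -0.35]
[0.2, -0.26]
[0.19, -0.27]
[0.17, -0.28]
[0.16, -0.29]
[0.14, -0.3]
[0.12, -0.31]
[0.11, -0.31]
```

```bash
python3 -m crank '[[0,0,0,0.1,0,-0.3,-1],[0,0,0,0.2,0,-0.3,-1],[0,0,0,0.2,0,-0.3,-1],[0,0,0,0.15,0,-0.3,-1],[0,0,0,0.15,0,-0.2,-1],[0,0,0,0.1,0,-0.1,-1],[0,0,0,0,0,0,-1],[0,0,0,0,0,0,-1],[0,0,0,0,0,0,-1],[0,0,0,0,0,0,-1]]'; python3 - <<'E'
from h import *
q=r.sense();p=q["eef_pos"];print(p,q["contact_force"])
s=cams.grab_frame("scene");t=cams.grab_frame("top");cv2.imwrite("pics/t12.png",t);cv2.imwrite("pics/s12.png",s)
o=np.hstack([cv2.resize(i,(400,400),interpolation=cv2.INTER_CUBIC) for i in(s[190:230,270:310],cv2.imread("pics/scene0.png")[190:230,270:310])]);o=cv2.convertScaleAbs(o,alpha=1.4,beta=15)
cv2.imwrite("pics/k23.png",o)
E
```

```text
clock: 20.67
eef_pos: [632.4, -144.9, 280.1]
tcp_rot: [-1.57, 0.0, 0.004]
contact_force: [0.5, 1.5, -0.0]
opening: -0.004
[ 632.40154169 -144.89581866  280.07963894] [ 0.50656885  1.48549052 -0.02839036]
```

View pics/k23.png

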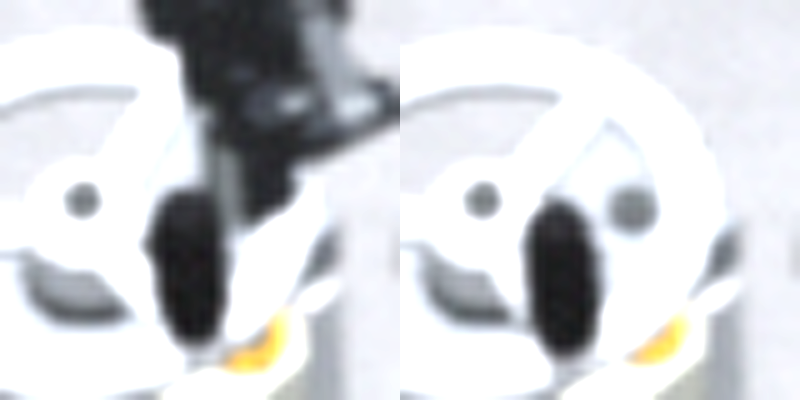

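```bash
python3 -m crank '[[0,0,0,0.1,0,-0.2,-1],[0,0,0,0,0,-0.2,-1],[0,0,0,0,0,-0.2,-1],[0,0,0,0,0,-0.15,-1],[0,0,0,0,0,0,-1],[0,0,0,0,0,0,-1],[0,0,0,0,0,0,-1],[0,0,0,0,0,0,-1],[0,0,0,0,0,0,-1],[0,0,0,0,0,0,-1]]'; python3 - <<'E'
from h import *
q=r.sense();p=q["eef_pos"];print(p,q["contact_force"])
s=cams.grab_frame("scene");cv2.imwrite("pics/s13.png",s)
o=np.hstack([cv2.resize(i,(400,400),interpolation=cv2.INTER_CUBIC) for i in(s[190:230,270:310],cv2.imread("pics/scene0.png")[190:230,270:310])]);o=cv2.convertScaleAbs(o,alpha=1.4,beta=15)
cv2.imwrite("pics/k24.png",o)
E
```

```text
clock: 21.6
eef_pos: [633.8, -152.9, 280.1]
tcp_rot: [-1.57, -0.001, 0.005]
contact_force: [-0.8, 2.3, -0.3]
opening: 0.002
[ 633.78161282 -152.91842118  280.06999401] [-0.81343273  2.25588972 -0.31636564]
```

View pics/k24.png

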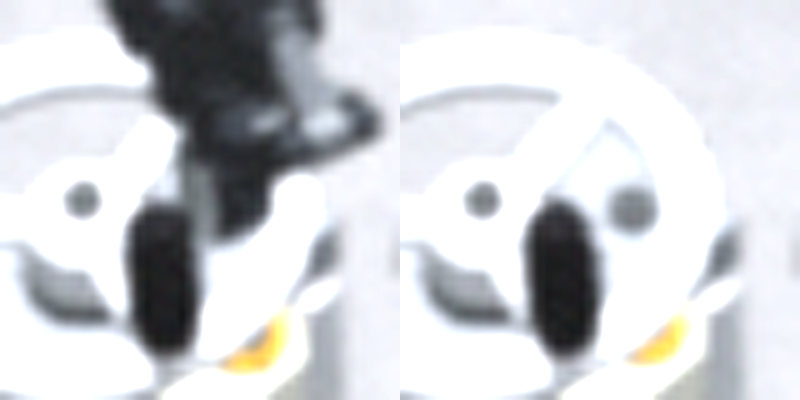

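The handle at crop (163,278) now coincides with its starting position. I'll draw straight back (+y) and then up.

```bash
python3 -m crank '[[0,0,0,0,0,0.8,-1],[0,0,0,0,0,1.5,-1],[0,0,0,0,0,2.5,-1],[0,0,0,0,0,3,-1],[0,0,0,0,-1,3,-1],[0,0,0,0,-1,3,-1],[0,0,0,-1,-1,3,-1],[0,0,0,-1,0,3,-1],[0,0,0,-1,0,2,-1],[0,0,0,0,0,1,-1]]'; python3 -m crank '[[0,0,0,-2,0,2,-1],[0,0,0,-3,0,2,-1],[0,0,0,-3,0,2,-1],[0,0,0,-3,0,2,-1],[0,0,0,-2,0,1,-1],[0,0,0,-1,0,0,-1],[0,0,0,0,0,0,-1],[0,0,0,0,0,0,-1],[0,0,0,0,0,0,-1],[0,0,0,0,0,0,-1]]';python3 - <<'E'
from h import *
q=r.sense();p=q["eef_pos"];print(p,q["contact_force"],q["qvel"].round(3))
s=cams.grab_frame("scene");cv2.imwrite("pics/s14.png",s);t=cams.grab_frame("top");cv2.imwrite("pics/t14.png",t)
def dark(im,box,th):
    x0,y0,x1,y1=box;m=(im[y0:y1,x0:x1].max(2)<th).astype(np.uint8)
    k,l,st,ce=cv2.connectedComponentsWithStats(m);j=1+np.argmax(st[1:,4]);return ce[j]+[x0,y0]
s0=cv2.imread("pics/scene0.png");t0=cv2.imread("pics/top0.png")
print(dark(s0,(278,205,296,230),50),dark(s,(278,205,296,230),50),dark(t0,(372,148,390,166),60),dark(t,(372,148,390,166),60))
d=cv2.absdiff(s,s0).max(2);cv2.imwrite("pics/d14.png",cv2.convertScaleAbs(d,alpha=3))
d=cv2.absdiff(t,t0).max(2);cv2.imwrite("pics/dt14.png",cv2.convertScaleAbs(d,alpha=3))
E
```

```text
clock: 22.48
eef_pos: [600.2, 88.8, 310.9]
tcp_rot: [-1.573, -0.002, 0.0]
contact_force: [0.0, -0.1, -0.3]
opening: 0.001
clock: 23.32
eef_pos: [456.5, 186.6, 310.4]
tcp_rot: [-1.574, -0.008, 0.005]
contact_force: [-0.0, 0.5, -1.4]
opening: -0.001
[456.46662025 186.55219093 310.36763376] [-0.0151296   0.50905609 -1.35277411] [-0.016  0.013 -0.012 -0.005 -0.003 -0.004]
[285.68493151 217.67123288] [285.71428571 217.6       ] [380.72413793 156.24137931] [380.76666667 156.        ]
```

View pics/d14.png

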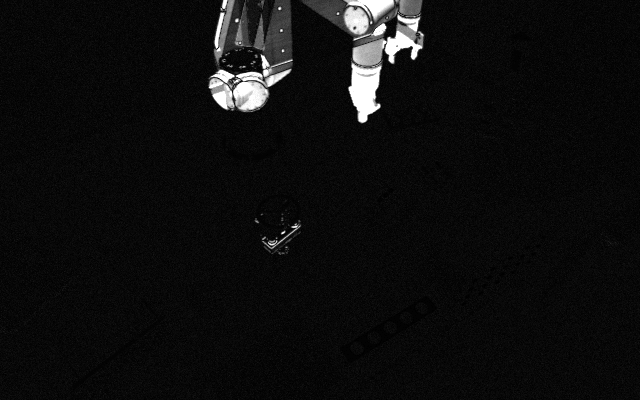

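View pics/dt14.png

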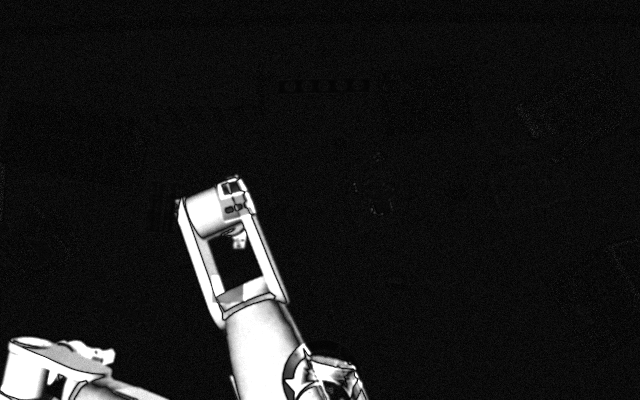

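View pics/t14.png

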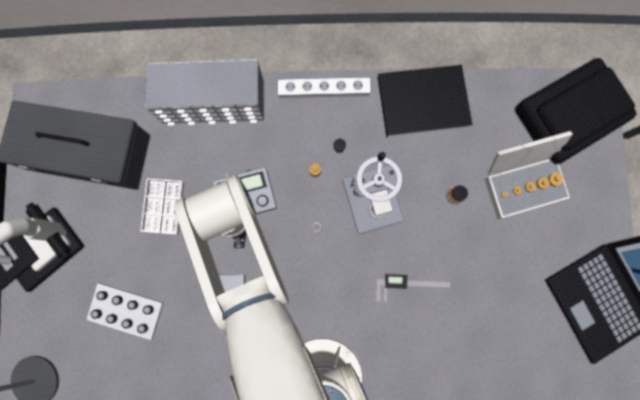

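The handle is back to within 0.25 px of its start in both views. The only change on the bench is the lowered crosshead, no loose thing has moved, and the key looks up. I'm handing the job in.

```bash
python3 - <<'E'
from rig import r,cams,order
print(r.sense()["clock"],order.sign_off())
E
```

```text
the job is handed in; nothing more can be done
23.4167 None
```

I zeroed the load indicator and pushed the hand wheel one full clockwise turn. The job was handed in at 23.4 s of the 67 s allowed; no verdict was reported.

- **Zero key:** I pressed it with the shut fingertips. The force rose through about 4 N to 16 N against the stop, before the wheel was moved. The key was then released.
- **Wheel:** I pushed the handle round with shut fingers only, using about 2–3 N, then drew the arm clear.
- **Handle position:** in the last pictures the handle is within 0.1 px of its start in the scene view and 0.25 px in the top view, well under 1 mm.
- **Loose things:** the before-and-after difference images show only the arm and the stand's lowered crosshead changed. None of the loose things shifted.
- **Not measured:** I saw that the crosshead had gone down, but did not measure the plate's 4 mm directly. The key being up again I judged from the pictures only.

**Disagreement:** the reported tool height did not fit. At the key the fingertips stood about 26 mm above the reported TCP, where r.nose_length puts them 11 mm below it. Pictures elsewhere gave roughly 15–25 mm above. I set heights by touch and by the pictures instead.

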